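# Refit the lamp knob on the figure-case plinth and hold it pressed

## Task

The lamp control on the figure case's plinth has lost its knob, which stands on the oak shelf. Pick the knob up, turn it so that its pointer lines up with the tab on the control's collar (the flat in the knob's hole then meets the flat of the D-shaft), push it fully home onto the shaft, and go on pressing so that the springy shaft is pushed right in. Finish still gripping the knob and pressing it down; do not let go, and leave the dice, dice cup and vase alone.

Things in the scene. Friction and masses are not known exactly. Their poses are not given: they have to be found in the camera images.
- knob_center (a point): Knob (black skirt, grey bar) standing upright on the shelf, 42 mm tall, about 60 g: octagonal skirt 40 mm across, 18 mm tall, and on it a bar grip 38 mm long (along x), 14 mm thick (y), 24 mm tall. A pointer nose 7 mm wide, 18 to 26 mm above the underside, juts from one bar end to 30 mm from the axis. This point: on the axis, 21 mm above the underside; z up, +x to the nose.
- knob: The same knob; origin at the centre of its underside, same axes. Its D-hole, in the underside on the axis, is 16 mm deep and 13.8 mm across, with its flat 3.7 mm from the axis on the +x (pointer) side.
- shaft_seat (a point): Point on the axis of the control's upright steel D-shaft, at the top of its aluminium collar (44 mm across), where the knob's underside rests when home; z up, +x through the flat, and a collar tab 8 mm wide, reaching 34 mm from the axis, points the same way. Shaft: 12 mm across, flat 3 mm from the axis, 15 mm tall above this point, top chamfered 1.5 mm. It turns stiffly (0.05 N m).
- plinth: Fixed dark wood plinth, 130 (x) by 300 (y) by 45 mm tall, origin at the centre of its underside. The control is 90 mm to +y, its collar top 10 mm above the plinth when unpressed. A clear figure case 170 mm high stands on the -y part, its nearest wall 95 mm from the shaft's axis.
- press (a joint): How far the shaft with its collar is pushed down, in m: 0 is up, 0.005 is the stop. It springs back; it starts to move at about 5 N and reaches the stop at about 11 N.
- dice_cup: Open grey dice cup, 76 mm across, 90 mm tall, origin at the centre of its underside. Leave alone.
- die_a_center (a point): Bone-white die, 20 mm cube, its centre. Leave alone.
- die_b_center (a point): Bone-white die, 20 mm cube, its centre. Leave alone.
- vase: Black vase, 96 mm across, 180 mm tall, origin at the centre of its underside. Leave alone.
Not all that is in view belongs to the job. What is shaped like the knob but brown or purple is not meant.

How it is judged (in metres and radians):
On the way, in this order (a step that is already met when the one before it is completed fails the run):
1. the knob is gripped and lifted off the shelf (height (world z) of knob_center above 0.045 m and contact force between the fingers and knob above 2 N), for 0.1 s.
2. the knob is fully home on the D-shaft, flat to flat (horizontal distance between knob_center and shaft_seat below 0.0025 m and z of knob_center in the frame of shaft_seat between 0.018 and 0.0226 m and angle between the z axis of knob_center and the z axis of shaft_seat, either way round below 0.08 rad and angle between the x axis of knob_center and the x axis of shaft_seat, either way round below 0.25 rad), for 0.1 s.
At the end, for the whole second after the job is handed in: The knob is fully home on the D-shaft (its underside within 1.6 mm of the collar, axis within 2.5 mm, upright on the shaft within 0.08 rad, flat to flat within 0.25 rad), the shaft is pushed in by more than 3.5 of its 5 mm, and the knob is still in the fingers' grip (over 2 N) and at rest (all of step 2 and value of joint press above 0.0035 m and contact force between the fingers and knob above 2 N and linear speed of knob below 0.01 m/s); the arm keeps its last pose, push and grip.
It fails at once if the dice cup is moved by more than 30 mm (distance of dice_cup from where it was at the start of the episode above 0.03 m).
It fails at once if the first die is moved by more than 30 mm (distance of die_a_center from where it was at the start of the episode above 0.03 m).
It fails at once if the second die is moved by more than 30 mm (distance of die_b_center from where it was at the start of the episode above 0.03 m).
It fails at once if the vase is moved by more than 30 mm (distance of vase from where it was at the start of the episode above 0.03 m).
It also fails if it takes over 40 s, if anything falls off the work surface, if the arm or the gripper's body presses on something with over 40 N, if the wrist force passes 120 N, or if a joint passes its speed limit or range.

## Robot

A 7-joint arm with a two-finger parallel gripper is mounted at the origin on the work surface. World frame = base frame: x ahead of the robot, y to its left, z up, the work surface at z = 0. Lengths are in mm, angles in rad, forces in N, time in s.
With the tool pointing down it reaches from about 425 to 800 mm from the base axis. Payload 8.3 kg.
Tool frame: the origin (TCP) lies at the very end of the fingers, on their centre line; the grasp point (between the pads) lies 19 mm behind it; z points along the fingers, y is the direction in which the jaws open and shut (so a half turn about z gives the same grasp; the last joint's range is limited). The gripper opens to 85 mm and grips with 20 to 120 N. Pads are 22 mm wide; open, the fingers measure 114 mm over their backs; the gripper's body (76 mm by 85 mm) begins 54 mm behind the grasp point. The pads swing forward as they close: fully open they stand 13 mm farther back than shut.
Start: joints at [-1.331, 0.383, 0.016, 1.37, -0.006, 1.388, -0.046], TCP at [186.319, 596.564, 231.279] pointing down, gripper open.
Joint ranges: [-2.95, 2.95], [-0.25, 2.06], [-1.52, 1.56], [0.18, 2.33], [-1.44, 4.58], [0.02, 2.06], [-3.01, 3.01]. Speed limits (rad/s): [2.39, 2.39, 3.01, 3.01, 3.14, 3.14, 3.14].

## Interface

Orientations are given as a rotation vector (axis times angle).
In Python, from station import observe, snapshot, get_calibration, close_job gives the robot as it stands.
- The arm moves only by the tool drive_tool, never from a script. Its argument "motion" is a list that holds one entry, the list of rows, each a list of 7 numbers: the shift along the tool's x, y, z in mm, then the turn, a rotation vector about the tool's x, y, z in rad, then the opening in per cent of the stroke, from 0 (shut) to 100 (fully open). A call has 1 to 12 rows; each row is the pose to reach, as a shift and turn from the pose measured when the call began, along the tool's axes at that moment; what a row does not reach only later rows make up. A row lasts 1/10 s, in which the tool goes at most 50 mm and 8.59 degrees, less where a joint would pass 70% of its speed; a pose out of reach is approached as far as the arm can. A call with a gripper value outside its range is refused whole. The fingers move at their own pace and stop on an object; "newtons" is the grip in N (left out, the last holds). Time passes only in rows, so rows that repeat a pose let the fingers close. It gives the time, the measured TCP pose, the force and the opening at its end, in the units of the state.
- observe(): the state, without advancing time (a new reading comes with each control period).
- snapshot(name): name is "scene" or "top" or "wrist"; returns (picture, depth): 400x640x3 uint8, red, green, blue; 400x640 float32, mm along the optical axis (not along the pixel's ray), 0 where there is no reading.
- get_calibration(name): a dict with "camera_matrix" (3x3 intrinsics, pixels), "k1" (the pictures are not rectified: a ray, as slopes to the right and down, at radius r is drawn at 1 + k1 r^2 times it, then the intrinsics apply), "view" (4x4, takes a point from world to camera coordinates). Camera axes: x right, y up, looking along -z (the intrinsics and any distortion apply to the point x, -y, -z); pixel columns grow to the right and rows downward; lengths in mm; the calibration is good to about 2 mm. A picture is of the moment at which its call begins: read the wrist's pose just before it. get_calibration takes no time and is no camera call; for the wrist camera it gives the pose at the moment of the call.
- close_job(): hands the job in, once; it reports no verdict.
The state is a dict: "time": time; "joint_pos": joint angles; "qvel": joint speeds; "tau": joint torques, N m; "ee_pos": TCP position; "tool_rot": TCP orientation; "contact_force": force on the tool from outside, world axes, zero at the start; "torque": the same for the moment, N m; "width": opening from 0.0 (shut) to 1.0 (fully open).
Only numpy, scipy, OpenCV 4.12 (cv2) and the standard library are available. Lean on these libraries where they do the work, as an engineer would, in place of code of your own. Each camera call takes 0.05 s, during which the arm holds its last target.

## Working session

There is one attempt and no reset: what is moved stays moved. The work goes in short steps, Python scripts to look and compute and a tool call to move; the robot and the scene stay as the last step left them, time stands still between calls to the robot, and variables do not carry over. Pictures are saved under pics/ and viewed, and the job is handed in when it is done.

Besides the shell and the picture viewer there is one more tool, called after "Request:" as name(argument=value, ...), one argument or row to a line, values as JSON. drive_tool: Moves the arm, as the interface text tells. Its arguments: {"type":"object","properties":{"motion":{"type":"array"},"newtons":{"type":"number"}},"required":["motion"]}

```bash
ls; mkdir -p pics; python3 - <<'E'
from station import *
import cv2,numpy as np
s=observe();print(s)
for n in ["scene","top","wrist"]:
    c=get_calibration(n);print(n,c)
    p,d=snapshot(n);np.savez(f"pics/{n}0.npz",p=p,d=d,K=c["camera_matrix"],k1=c["k1"],V=c["view"])
    cv2.imwrite(f"pics/{n}0.png",p[:,:,::-1])
E
```

```text
pics
{'time': 0.0, 'joint_pos': array([-1.3308775 ,  0.38424851,  0.01638564,  1.37115685, -0.0062963 ,
        1.38822323, -0.04649829]), 'qvel': array([-7.37241026e-04,  2.94787311e-04,  5.86386163e-04,  1.63459098e-05,
        8.96374972e-05,  2.17662142e-03, -1.85838478e-04]), 'tau': array([-5.49737160e-04, -6.27597284e+01,  8.44350960e-01, -3.71803021e+01,
        1.66537869e-02,  1.46133715e-02, -6.03529259e-06]), 'ee_pos': array([186.20382938, 596.08159086, 230.27130318]), 'tool_rot': array([-4.73726826e-01, -3.10541082e+00,  3.09408065e-03]), 'contact_force': array([ 0.31286862, -0.23041611, -0.80836669]), 'torque': array([-0.00063665,  0.00471692,  0.02479158]), 'width': 0.9984876816144634}
scene {'camera_matrix': array([[375.68397953,   0.        , 320.99347689],
       [  0.        , 375.68397953, 199.97374441],
       [  0.        ,   0.        ,   1.        ]]), 'k1': 0.014308177377776335, 'view': array([[-7.51951397e-01,  6.59178978e-01,  7.22298752e-03,
         5.45883832e+02],
       [-4.35036903e-01, -5.04436363e-01,  7.45846398e-01,
         1.67399307e+02],
      
[... 576 characters left out ...]
8781149e-02,  9.80448266e-01,
        -9.48671446e+02],
       [ 0.00000000e+00,  0.00000000e+00,  0.00000000e+00,
         1.00000000e+00]])}
wrist {'camera_matrix': array([[330.52844964,   0.        , 325.3848065 ],
       [  0.        , 330.52844964, 195.62469031],
       [  0.        ,   0.        ,   1.        ]]), 'k1': -0.019557792422031543, 'view': array([[ 2.98252988e-01,  9.54484942e-01, -1.91053589e-03,
        -6.24540777e+02],
       [-9.05257322e-01,  2.82234905e-01, -3.17573047e-01,
         4.05201356e+01],
       [-3.02579472e-01,  9.64466370e-02,  9.48231886e-01,
        -3.79587514e+02],
       [ 0.00000000e+00,  0.00000000e+00,  0.00000000e+00,
         1.00000000e+00]])}
```

View pics/scene0.png

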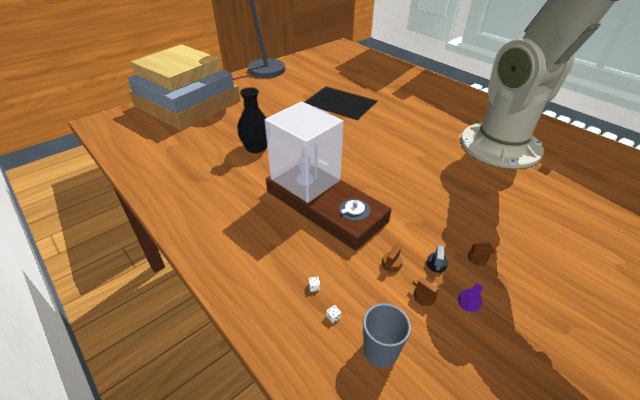

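View pics/top0.png

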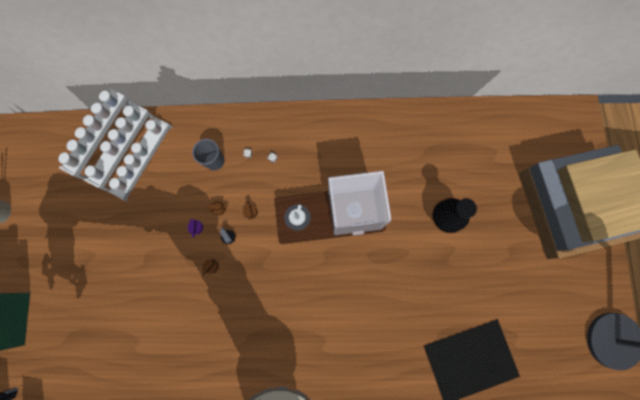

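View pics/wrist0.png

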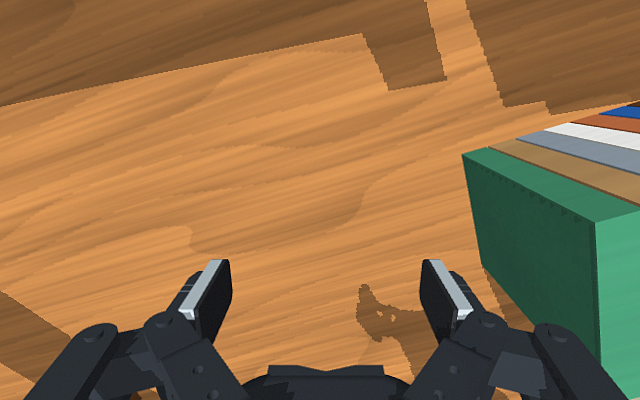

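The scene shows look-alikes: brown at (393,260), (425,293) and (481,252), and purple at (471,297). The black and grey knob is at (437,258) in the scene view, or (228,237) in the top view, which fits the description. Next is a close crop to check it and measure.

```bash
cat > h.py <<'E'
import numpy as np,cv2
from scipy.spatial.transform import Rotation as R
def load(f):
    return dict(np.load(f))
def ray(D,uv):
    K=D["K"];k=float(D["k1"]);V=D["V"]
    a=np.array([(uv[0]-K[0,2])/K[0,0],(uv[1]-K[1,2])/K[1,1]]);b=a.copy()
    for _ in range(30): b=a/(1+k*(b@b))
    d=V[:3,:3].T@np.array([b[0],-b[1],-1.]);o=-V[:3,:3].T@V[:3,3]
    return o,d
def atz(D,uv,z):
    o,d=ray(D,uv);return o+d*(z-o[2])/d[2]
def atdepth(D,uv):
    o,d=ray(D,uv);return o+d*float(D["d"][int(round(uv[1])),int(round(uv[0]))])
def proj(D,P):
    c=D["V"][:3,:3]@np.asarray(P,float)+D["V"][:3,3]
    x,y=c[0]/-c[2],-c[1]/-c[2];f=1+float(D["k1"])*(x*x+y*y);K=D["K"]
    return np.array([K[0,0]*x*f+K[0,2],K[1,1]*y*f+K[1,2]])
def crop(D,x0,y0,w,h,s,fn):
    cv2.imwrite(fn,cv2.resize(D["p"][y0:y0+h,x0:x0+w,::-1],None,fx=s,fy=s,interpolation=cv2.INTER_CUBIC))
E
python3 - <<'E'
from h import *
S=load("pics/scene0.npz");T=load("pics/top0.npz")
crop(S,330,185,130,100,6,"pics/s1.png")
crop(T,180,130,160,120,5,"pics/t1.png")
print("knob",atz(T,(228,237),42),atz(S,(437,258),21))
print("ctrl",atz(T,(297,217),60),atz(S,(353,207),60))
E
```

```text
knob [524.47269731 139.18504491  42.        ] [530.58801952 147.64180556  21.        ]
ctrl [573.79898224 -56.24288836  60.        ] [584.52063235 -51.97141375  60.        ]
```

View pics/s1.png

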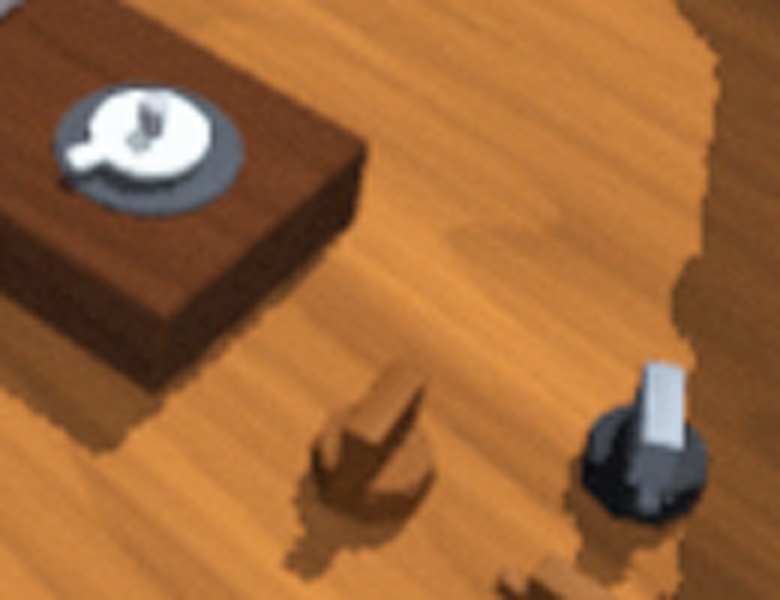

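View pics/t1.png

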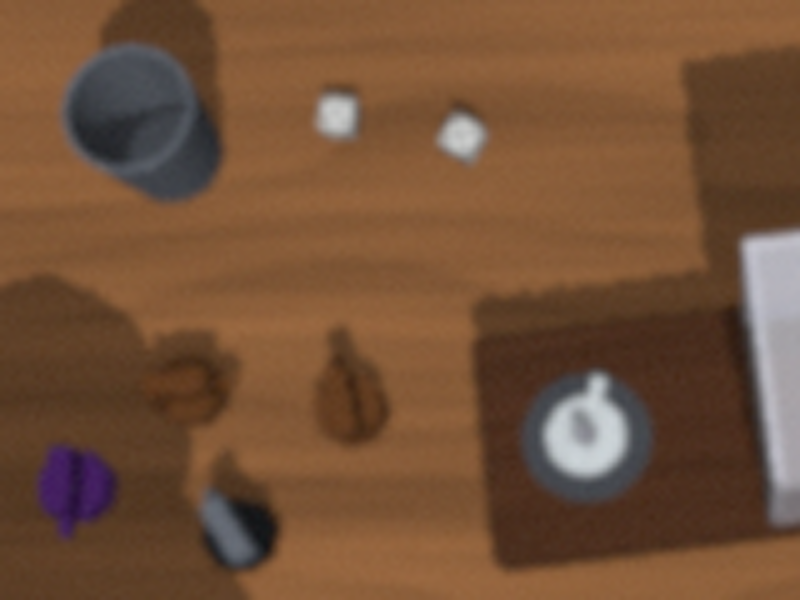

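```bash
python3 - <<'E'
from h import *
from station import *
S=load("pics/scene0.npz");T=load("pics/top0.npz")
a=atz(S,(440.8,246.0),42);b=atz(S,(440.5,259.2),42);print("bar scene",a,b,np.degrees(np.arctan2(*(b-a)[[1,0]])))
a=atz(T,(180+245/5,130+560/5),42);b=atz(T,(180+208/5,130+495/5),42);print("bar top",a,b,np.degrees(np.arctan2(*(b-a)[[1,0]])))
c=atz(T,(180+585/5,130+438/5),55);t=atz(T,(180+600/5,130+375/5),55);print("tab top",c,t,np.degrees(np.arctan2(*(t-c)[[1,0]])))
c=atz(S,(330+150/6,185+133/6),55);t=atz(S,(330+72/6,185+160/6),55);print("tab sc",c,t,np.degrees(np.arctan2(*(t-c)[[1,0]])))
s=observe();W=load("pics/wrist0.npz");Rt=R.from_rotvec(s["tool_rot"]).as_matrix()
o=-W["V"][:3,:3].T@W["V"][:3,3]
print("tool R",Rt,"cam in tool",Rt.T@(o-s["ee_pos"]),"view dir in tool",Rt.T@(-W["V"][2,:3]))
E
```

```text
bar scene [515.45239961 140.96652634  42.        ] [545.60367326 161.61466716  42.        ] 34.404052913241
bar top [510.46800182 135.99670401  42.        ] [547.31808632 158.01562109  42.        ] 30.859453374210776
tab top [572.87136729 -55.81499435  55.        ] [608.03828082 -64.49208386  55.        ] -13.860320226037924
tab sc [577.39809218 -52.20810782  55.        ] [610.19608867 -60.81592699  55.        ] -14.705599231241553
tool R [[-9.54522260e-01  2.98139325e-01 -4.43837158e-04]
 [ 2.98139655e-01  9.54521267e-01 -1.37720999e-03]
 [ 1.30515479e-05 -1.44690305e-03 -9.99998953e-01]] cam in tool [  82.0338652     0.41849035 -141.08340048] view dir in tool [-3.17585785e-01 -4.77526882e-04  9.48229424e-01]
```

The black-skirted, grey-barred knob at (437,258) is confirmed in the crop. It sits at about (530,149) with its bar along roughly 33°. The tab points to about -14°. I'll move over the knob for a wrist view.

Request:
drive_tool(
  motion=[
    [[-460, -324, 20, 0, 0, 2.27, 100], [-460, -324, 20, 0, 0, 2.27, 100], [-460, -324, 20, 0, 0, 2.27, 100], [-460, -324, 20, 0, 0, 2.27, 100], [-460, -324, 20, 0, 0, 2.27, 100], [-460, -324, 20, 0, 0, 2.27, 100], [-460, -324, 20, 0, 0, 2.27, 100], [-460, -324, 20, 0, 0, 2.27, 100], [-460, -324, 20, 0, 0, 2.27, 100], [-460, -324, 20, 0, 0, 2.27, 100], [-460, -324, 40, 0, 0, 2.27, 100], [-460, -324, 70, 0, 0, 2.27, 100]],
  ],
)

```text
time: 1.35
ee_pos: [533.2, 144.3, 163.3]
tool_rot: [2.734, 1.539, 0.009]
contact_force: [0.1, 1.2, -0.2]
width: 1.003
```

Request:
drive_tool(
  motion=[
    [[0, 0, 0, 0, 0, 0.457, 100], [0, 0, 0, 0, 0, 0.457, 100], [0, 0, 0, 0, 0, 0.457, 100], [0, 0, 0, 0, 0, 0.457, 100], [0, 0, 0, 0, 0, 0.457, 100], [0, 0, 0, 0, 0, 0.457, 100]],
  ],
)

```text
time: 1.95
ee_pos: [533.0, 144.4, 163.3]
tool_rot: [3.011, 0.886, 0.01]
contact_force: [-0.1, 0.6, -0.4]
width: 1.001
```

```bash
cat >> h.py <<'E'
def shot(n,tag):
    from station import observe,snapshot,get_calibration
    s=observe();c=get_calibration(n);p,d=snapshot(n)
    np.savez(f"pics/{tag}.npz",p=p,d=d,K=c["camera_matrix"],k1=c["k1"],V=c["view"],ee=s["ee_pos"],rot=s["tool_rot"])
    cv2.imwrite(f"pics/{tag}.png",p[:,:,::-1]);return s
E
python3 - <<'E'
from h import *
s=shot("wrist","w1");print(s)
D=load("pics/w1.npz");crop(D,220,100,200,150,4,"pics/w1c.png")
E
```

```text
{'time': 1.95, 'joint_pos': array([-0.84135136,  0.29990929,  0.63135433,  1.70219977, -0.18584471,
        1.19428075, -1.16208725]), 'qvel': array([ 0.00298689, -0.00192938, -0.00070193, -0.00060515, -0.00025714,
       -0.00059176, -0.01169044]), 'tau': array([-6.30229292e-02, -4.66534996e+01,  7.00005099e+00, -3.46482646e+01,
        2.62909604e-02, -3.61919298e-02, -4.22011781e-02]), 'ee_pos': array([533.04512642, 144.43377015, 163.29102752]), 'tool_rot': array([3.01098393, 0.8860782 , 0.00975642]), 'contact_force': array([-0.05748243,  0.56137469, -0.38829951]), 'torque': array([-0.00993767,  0.02922088,  0.01821431]), 'width': 1.001445297212216}
```

View pics/w1.png

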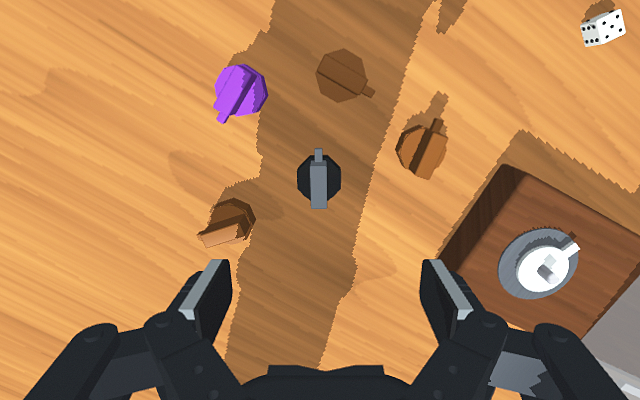

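View pics/w1c.png

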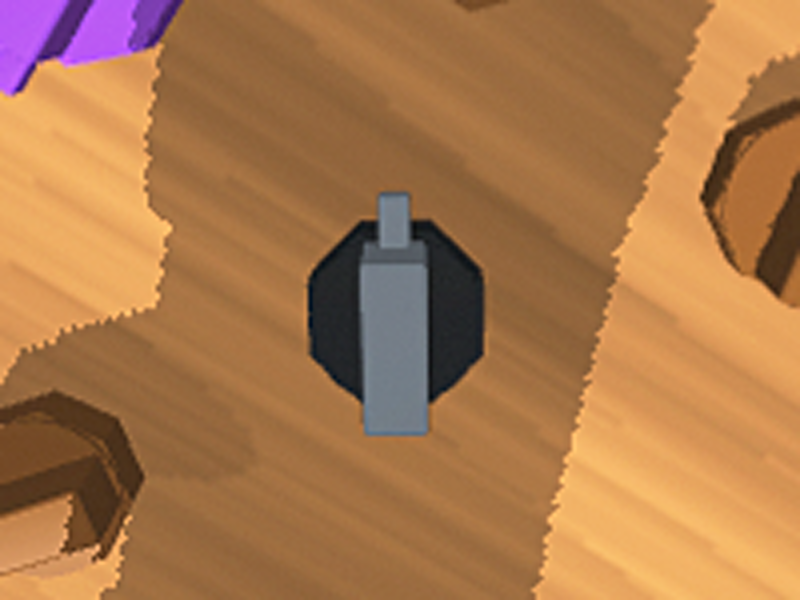

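The wrist view shows the knob upright at (318,180) with its pointer toward the image top (318,155), which is tool +x. The brown decoys are at (228,225), (343,75) and (425,150), and the shaft is at about (545,268).

```bash
python3 - <<'E'
from h import *
D=load("pics/w1.npz");Rt=R.from_rotvec(D["rot"]).as_matrix()
cc=lambda x,y:(220+(x-1.5)/4,100+(y-1.5)/4)
P=[atz(D,cc(*q),42) for q in [(360,263),(427,263),(428,435),(365,435)]]
c=np.mean(P,0);d=(P[0]+P[1]-P[2]-P[3]);print("c",c,"yaw",np.degrees(np.arctan2(d[1],d[0])),np.linalg.norm(d)/2,np.linalg.norm(P[0]-P[1]))
tip=atz(D,cc(394,193),26);print("tip",tip,np.linalg.norm((tip-c)[:2]),np.degrees(np.arctan2(*(tip-c)[[1,0]])))
print("depth pt",atdepth(D,cc(395,350)), "tool x yaw",np.degrees(np.arctan2(Rt[1,0],Rt[0,0])), "floor",atdepth(D,(300,300)))
print("to c in tool",Rt.T@(np.array([c[0],c[1],42])-D["ee"]))
for q in [(228,235),(250,205),(255,220),(240,245)]:
  p=atdepth(D,q);print("brown",q,p,Rt.T@(p-D["ee"]))
crop(D,470,200,150,112,5,"pics/w1s.png")
E
```

```text
c [531.35785816 150.30027653  42.        ] yaw 33.36833092520163 37.295903943268726 13.620838056545676
tip [556.54142765 166.84779227  26.        ] 30.133576779262317 33.30795006062263
depth pt [531.10592979 150.17642891  40.48484764] tool x yaw 32.797078967751126 floor [399.86190921  91.52429841  -2.63501793]
to c in tool [  1.13602572  -6.39812778 121.27056335]
brown (228, 235) [451.10006397 193.40952879  40.26637381] [-42.98575042 -86.11442337 122.4141126 ]
brown (250, 205) [467.64344844 190.79560341  -2.62740507] [-30.71595012 -75.15211881 165.42192958]
brown (255, 220) [458.51301773 179.02605796   2.13630514] [-44.74142571 -70.18235357 160.6086804 ]
brown (240, 245) [423.95779054 178.42695728  -1.82271936] [-74.13281999 -88.41329098 164.33364844]
```

View pics/w1s.png

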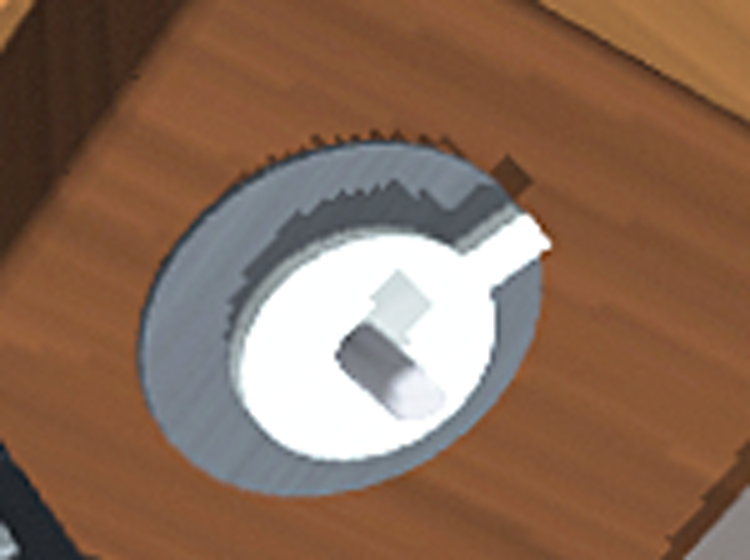

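Request:
drive_tool(
  motion=[
    [[1, -6.4, 0, 0, 0, -0.01, 60], [1, -6.4, 30, 0, 0, -0.01, 60], [1, -6.4, 60, 0, 0, -0.01, 60], [1, -6.4, 85, 0, 0, -0.01, 60], [1, -6.4, 105, 0, 0, -0.01, 60], [1, -6.4, 120, 0, 0, -0.01, 60], [1, -6.4, 125, 0, 0, -0.01, 60], [1, -6.4, 125, 0, 0, -0.01, 60], [1, -6.4, 125, 0, 0, -0.01, 60]],
  ],
)

```text
time: 2.9
ee_pos: [532.0, 150.5, 39.2]
tool_rot: [3.007, 0.901, 0.012]
contact_force: [-0.2, -0.4, 0.5]
width: 0.6
```

```bash
python3 - <<'E'
from h import *
s=shot("wrist","w2");print(s["ee_pos"],s["contact_force"])
D=load("pics/w2.npz");crop(D,220,150,200,200,3,"pics/w2c.png")
E
```

```text
[532.02908341 150.45527973  39.24005505] [-0.23368798 -0.39641936  0.53055044]
```

View pics/w2c.png

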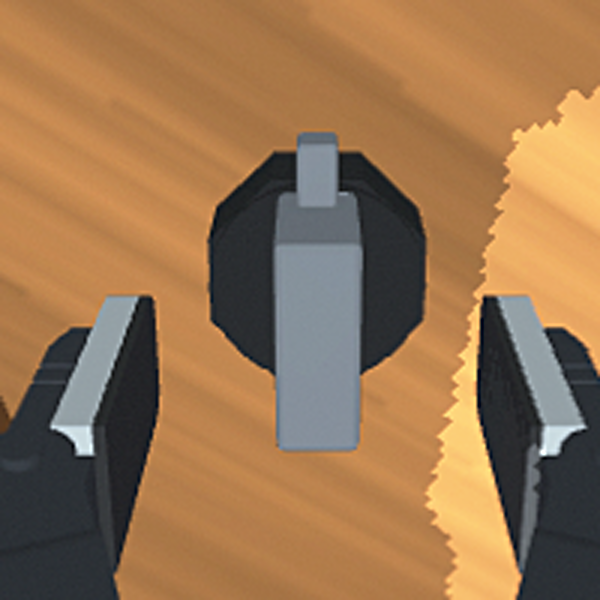

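```bash
python3 - <<'E'
from h import *
D=load("pics/w2.npz");Rt=R.from_rotvec(D["rot"]).as_matrix()
cc=lambda x,y:(220+(x-1)/3,150+(y-1)/3)
for z in (42,40):
  P=[atz(D,cc(*q),z) for q in [(276,243),(361,243),(358,449),(280,449)]]
  c=np.mean(P,0);d=(P[0]+P[1]-P[2]-P[3]);print("c",c,"yaw",np.degrees(np.arctan2(d[1],d[0])),np.linalg.norm(d)/2,np.linalg.norm(P[0]-P[1]),Rt.T@(c-D["ee"]))
print("toolx",np.degrees(np.arctan2(Rt[1,0],Rt[0,0])),atdepth(D,cc(318,350)))
E
```

```text
c [531.77024335 150.64931438  42.        ] yaw 33.48888089727004 37.05949072275175 12.997490809785136 [-0.09121559 -0.29098201 -2.76205593]
c [530.80322273 149.99745382  40.        ] yaw 33.4888808972701 37.592658075240124 13.18448306545023 [-1.27062112 -0.28769678 -0.76981024]
toolx 33.34742484710051 [531.30669291 150.48513973  41.20499981]
```

Aligned. I'll descend to TCP z≈21 and close.

Request:
drive_tool(
  motion=[
    [[-0.5, -0.3, 8, 0, 0, 0, 60], [-0.5, -0.3, 14, 0, 0, 0, 60], [-0.5, -0.3, 17.5, 0, 0, 0, 60], [-0.5, -0.3, 17.5, 0, 0, 0, 60], [-0.5, -0.3, 17.5, 0, 0, 0, 0], [-0.5, -0.3, 17.5, 0, 0, 0, 0], [-0.5, -0.3, 17.5, 0, 0, 0, 0], [-0.5, -0.3, 17.5, 0, 0, 0, 0], [-0.5, -0.3, 17.5, 0, 0, 0, 0], [-0.5, -0.3, 17.5, 0, 0, 0, 0]],
  ],
  newtons=60,
)

```text
time: 3.95
ee_pos: [532.1, 150.4, 22.2]
tool_rot: [3.007, 0.9, 0.014]
contact_force: [0.7, -1.2, 3.9]
width: 0.145
```

Request:
drive_tool(
  motion=[
    [[0, 0, -10, 0, 0, 0, 0], [0, 0, -30, 0, 0, 0, 0], [0, 0, -60, 0, 0, 0, 0], [0, 0, -95, 0, 0, 0, 0], [0, 0, -120, 0, 0, 0, 0], [0, 0, -130, 0, 0, 0, 0], [0, 0, -130, 0, 0, 0, 0], [0, 0, -130, 0, 0, 0, 0]],
  ],
)

```text
time: 4.75
ee_pos: [530.1, 150.5, 151.2]
tool_rot: [3.007, 0.901, 0.012]
contact_force: [-1.0, -0.1, -0.8]
width: 0.143
```

```bash
python3 - <<'E'
from h import *
s=shot("wrist","w3");print(s["ee_pos"],s["contact_force"],s["width"])
D=load("pics/w3.npz");crop(D,220,150,200,200,3,"pics/w3c.png")
E
```

```text
[530.14813738 150.4501355  151.17330963] [-1.02615157 -0.12099684 -0.81289821] 0.1428039523211614
```

View pics/w3c.png

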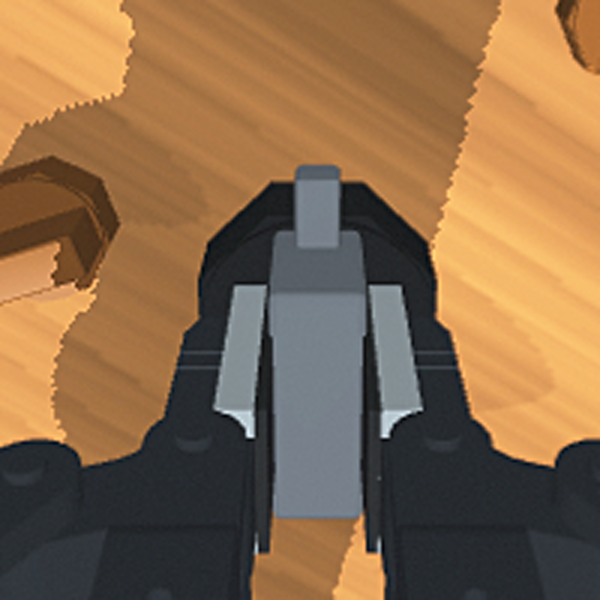

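View pics/w3.png

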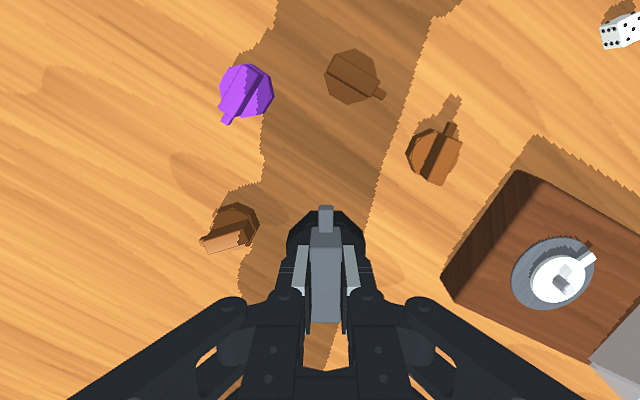

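Lifted and held square, with the pointer up-image. Next I'll move to a viewing pose near the control, already turned to the tab direction.

Request:
drive_tool(
  motion=[
    [[-128, 136, 0, 0, 0, 0.832, 0], [-128, 136, 0, 0, 0, 0.832, 0], [-128, 136, 0, 0, 0, 0.832, 0], [-128, 136, 0, 0, 0, 0.832, 0], [-128, 136, 0, 0, 0, 0.832, 0], [-128, 136, 0, 0, 0, 0.832, 0], [-128, 136, 0, 0, 0, 0.832, 0], [-128, 136, 0, 0, 0, 0.832, 0], [-128, 136, 0, 0, 0, 0.832, 0], [-128, 136, 0, 0, 0, 0.832, 0]],
  ],
)

```text
time: 5.8
ee_pos: [497.6, -33.4, 150.4]
tool_rot: [3.117, -0.389, 0.011]
contact_force: [-0.3, 0.7, -1.3]
width: 0.15
```

```bash
python3 - <<'E'
from h import *
D=load("pics/w3.npz");Rt=R.from_rotvec(D["rot"]).as_matrix()
cc=lambda x,y:(220+(x-1)/3,150+(y-1)/3)
for z in (D["ee"][2]+19.8,D["ee"][2]+18):
  P=[atz(D,cc(*q),z) for q in [(273,293),(365,293),(362,518),(275,518)]]
  c=np.mean(P,0);d=(P[0]+P[1]-P[2]-P[3]);print("c tool",Rt.T@(c-D["ee"]),"yaw tool",np.degrees(np.arctan2(*(Rt.T@d)[[1,0]])),np.linalg.norm(d)/2,np.linalg.norm(P[0]-P[1]))
tip=atz(D,cc(318,166),D["ee"][2]+3.8);print("tip tool",Rt.T@(tip-D["ee"]))
s=shot("wrist","w4");print(s["ee_pos"],s["tool_rot"],s["contact_force"],s["width"])
D=load("pics/w4.npz");crop(D,230,20,180,130,4,"pics/w4c.png")
E
```

```text
c tool [  0.19667248  -0.32890486 -19.80086789] yaw tool 0.08629135367427039 37.16243003702321 12.56327959241971
c tool [ -1.00910603  -0.32585211 -18.00847615] yaw tool 0.08629135367442746 37.71086858198729 12.748686918387795
tip tool [31.34121392 -0.42962342 -3.60252604]
[497.6458248  -33.44108371 150.4389051 ] [ 3.11716382 -0.38897591  0.01053667] [-0.30150522  0.72400431 -1.27656299] 0.15030641487302543
```

View pics/w4.png

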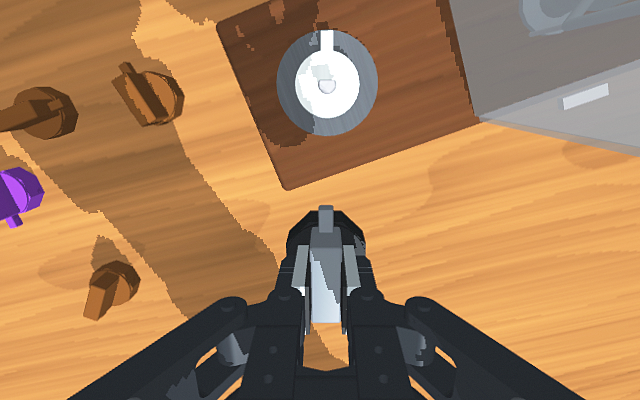

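View pics/w4c.png

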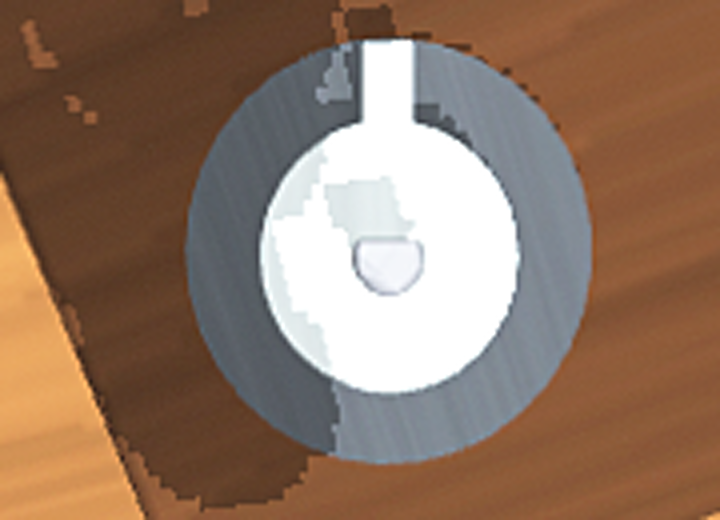

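```bash
cat > m.py <<'E'
from h import *
def meas(D,cc,L,r,t,b,tab,flat=None,dz=0):
    Rt=R.from_rotvec(D["rot"]).as_matrix()
    P=[atz(D,cc(*q),55+dz) for q in (L,r,t,b)]
    A=np.array([[2*p[0],2*p[1],1] for p in P]);s=np.linalg.lstsq(A,[p[0]**2+p[1]**2 for p in P],rcond=None)[0]
    rad=np.sqrt(s[2]+s[0]**2+s[1]**2);c=np.array([s[0],s[1],55]);tp=atz(D,cc(*tab),55+dz)
    d=tp-c;print("collar",c,"r",rad,"tabdist",np.linalg.norm(d[:2]),"tab yaw",np.degrees(np.arctan2(d[1],d[0])),"tool x yaw",np.degrees(np.arctan2(Rt[1,0],Rt[0,0])))
    print(" in tool",Rt.T@(c-D["ee"]))
    return c
E
python3 - <<'E'
from m import *
D=load("pics/w4.npz");cc=lambda x,y:(230+(x-1.5)/4,20+(y-1.5)/4)
for dz in (0,-2): meas(D,cc,(261,257),(519,257),(390,121),(390,393),(388,41),dz=dz)
Rt=R.from_rotvec(D["rot"]).as_matrix()
l,r,b=[atz(D,cc(*q),70) for q in [(354.5,262),(423.5,262),(389,295)]];f=atz(D,cc(388,238),70)
print("shaft top tool",[np.round(Rt.T@(p-D["ee"]),1) for p in (l,r,b,f)])
print(atdepth(D,cc(450,330)),atdepth(D,cc(389,265)))
print(np.round(Rt[:,2],4))
E
```

```text
collar [577.1379932  -54.29255441  55.        ] r 22.02205861863402 tabdist 34.134957925827855 tab yaw -13.598527343644554 tool x yaw -14.225910739945636
 in tool [81.53871787  0.73446539 95.98578708]
collar [577.14947149 -54.30485039  55.        ] r 22.20773723430968 tabdist 34.42276624763403 tab yaw -13.598527343670092 tool x yaw -14.225910739945636
 in tool [81.55286555  0.74356361 95.98587624]
shaft top tool [array([81.4, -5. , 81. ]), array([81.4,  6. , 81. ]), array([76.3,  0.5, 81. ]), array([85. ,  0.3, 81. ])]
[563.46772932 -61.63574052  53.4092744 ] [576.48724499 -53.89898303  68.86036384]
[ 0.0066 -0.0011 -1.    ]
```

Collar radius comes out at 22.0 and tab reach at 34.1, matching the spec. I'll take a closer second look from low beside the shaft.

Request:
drive_tool(
  motion=[
    [[20, 1, 20, 0, 0, -0.01, 0], [40, 1, 38, 0, 0, -0.01, 0], [40, 1, 40, 0, 0, -0.01, 0], [40, 1, 40, 0, 0, -0.01, 0], [40, 1, 40, 0, 0, -0.01, 0]],
  ],
)

```text
time: 6.35
ee_pos: [536.2, -44.4, 111.3]
tool_rot: [3.119, -0.374, 0.011]
contact_force: [-0.7, 0.1, -0.1]
width: 0.146
```

```bash
python3 - <<'E'
from h import *
s=shot("wrist","w5");print(s["ee_pos"],s["tool_rot"],s["contact_force"],s["width"])
D=load("pics/w5.npz");crop(D,230,60,180,150,4,"pics/w5c.png")
E
```

```text
[536.24129267 -44.44443842 111.26601526] [ 3.11912396 -0.37412585  0.01099208] [-0.69719241  0.11330618 -0.067892  ] 0.1461305238962934
```

View pics/w5c.png

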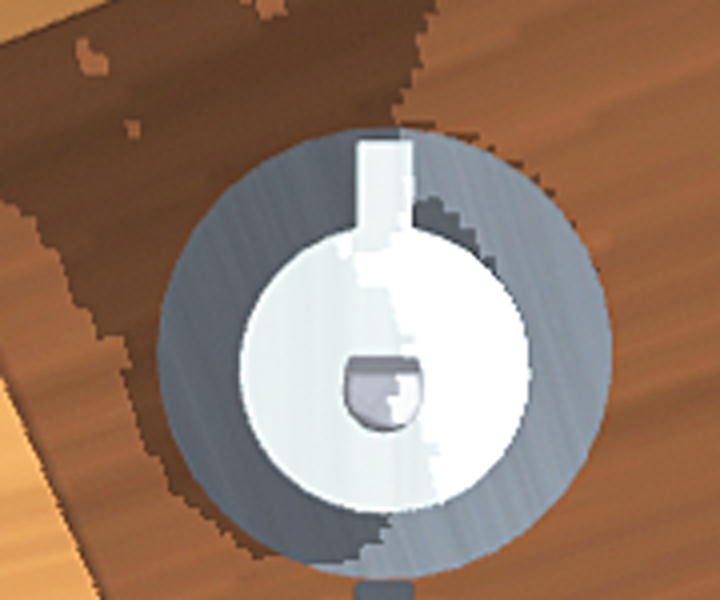

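```bash
python3 - <<'E'
from m import *
D=load("pics/w5.npz");cc=lambda x,y:(230+(x-1.5)/4,60+(y-1.5)/4)
meas(D,cc,(240,368),(530,368),(385,227),(385,513),(385,141))
Rt=R.from_rotvec(D["rot"]).as_matrix()
l,r,b,f=[atz(D,cc(*q),70) for q in [(344.5,395),(424,395),(384,432),(384,372)]]
print("shaft top tool",[np.round(Rt.T@(p-D["ee"]),1) for p in (l,r,b,f)])
crop(D,270,190,110,140,5,"pics/w5k.png")
E
```

```text
collar [577.62021699 -54.28808326  55.        ] r 21.898284986599762 tabdist 33.929996107870146 tab yaw -13.6628253901527 tool x yaw -13.679573237206052
 in tool [42.14049817 -0.17939701 56.56079407]
shaft top tool [array([42.2, -5.9, 41.6]), array([42.2,  5.3, 41.6]), array([36.9, -0.3, 41.5]), array([45.5, -0.3, 41.6])]
```

View pics/w5k.png

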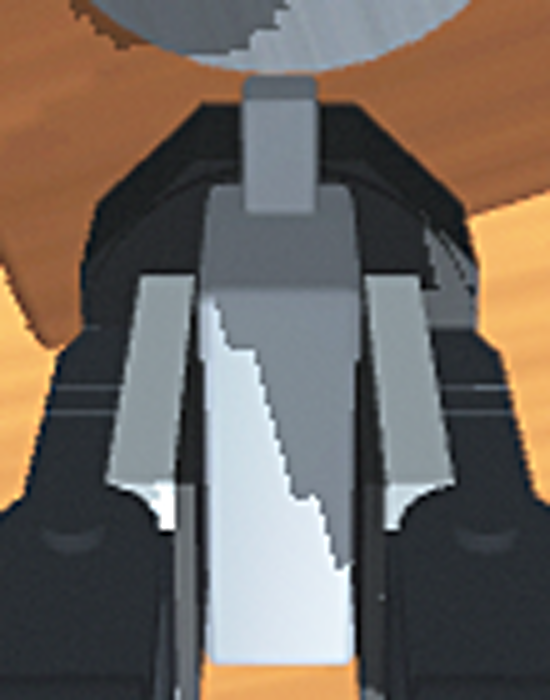

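```bash
python3 - <<'E'
from m import *
D=load("pics/w5.npz");cc=lambda x,y:(270+(x-2)/5,190+(y-2)/5)
Rt=R.from_rotvec(D["rot"]).as_matrix()
ub=D["ee"][2]-22.2
for n,q,h in [("tip top",(281,98),26),("tip bot",(281,76),18),("barF L",(203,290),42),("barF R",(360,290),42),("barB L",(207,663),42),("barB R",(354,663),42),("skirt bot",(283,103),0),("sk L",(82,265),0),("skR",(478,265),0)]:
    print(n,np.round(Rt.T@(atz(D,cc(*q),ub+h)-D["ee"]),2))
E
```

```text
tip top [28.92 -0.3  -3.6 ]
tip bot [28.07 -0.29  4.4 ]
barF L [ 18.22  -6.71 -19.67]
barF R [ 18.22   6.16 -19.68]
barB L [-18.73  -6.9  -19.93]
barB R [-18.73   6.2  -19.94]
skirt bot [18.45 -0.05 22.33]
sk L [ -0.52 -22.07  22.21]
skR [-0.51 21.34 22.18]
```

Request:
drive_tool(
  motion=[
    [[20, 0, 0, 0, 0, 0, 0], [43, 0, 0, 0, 0, 0, 0], [43, 0, 5, 0, 0, 0, 0], [43, 0, 12, 0, 0, 0, 0], [43, 0, 16, 0, 0, 0, 0], [43, 0, 16, 0, 0, 0, 0], [43, 0, 16, 0, 0, 0, 0], [43, 0, 16, 0, 0, 0, 0]],
  ],
  newtons=80,
)

```text
time: 7.2
ee_pos: [578.2, -54.3, 96.2]
tool_rot: [-3.119, 0.374, -0.012]
contact_force: [0.3, -0.2, 0.3]
width: 0.143
```

```bash
python3 - <<'E'
from h import *
s=shot("wrist","w6");print(s["ee_pos"],s["tool_rot"],s["contact_force"],s["torque"],s["width"])
D=load("pics/w6.npz");crop(D,220,110,200,150,4,"pics/w6c.png")
Rt=R.from_rotvec(s["tool_rot"]).as_matrix();print(Rt.T@(np.array([577.5,-54.3,55])-s["ee_pos"]),Rt.T@s["contact_force"])
s=shot("scene","s6");D=load("pics/s6.npz");crop(D,300,140,130,100,6,"pics/s6c.png")
E
```

```text
[578.23857479 -54.26660988  96.15733721] [-3.11855055  0.37354356 -0.01247213] [ 0.27085503 -0.23896947  0.33992619] [ 0.02064509 -0.00597237 -0.03124277] 0.14330607580381868
[-1.0307645   0.27538525 41.15014826] [ 0.3222736   0.16767635 -0.33770259]
```

View pics/w6c.png

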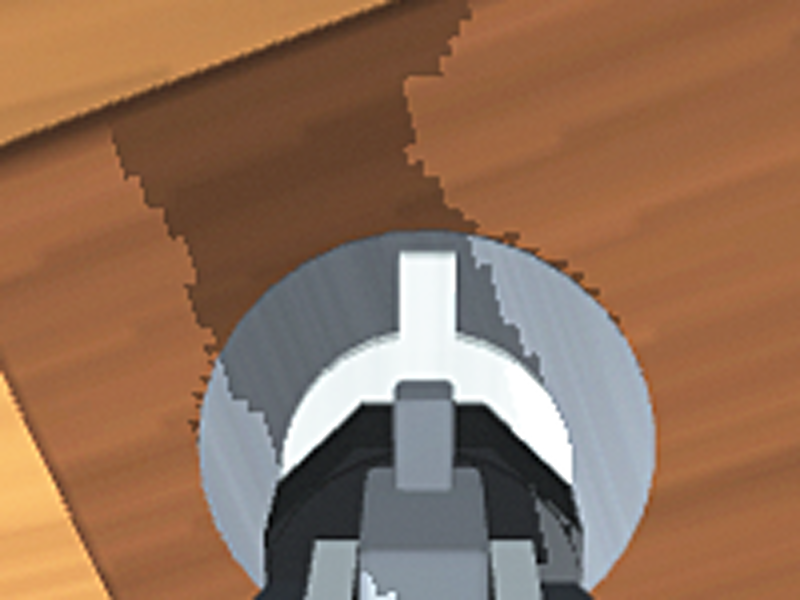

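View pics/s6c.png

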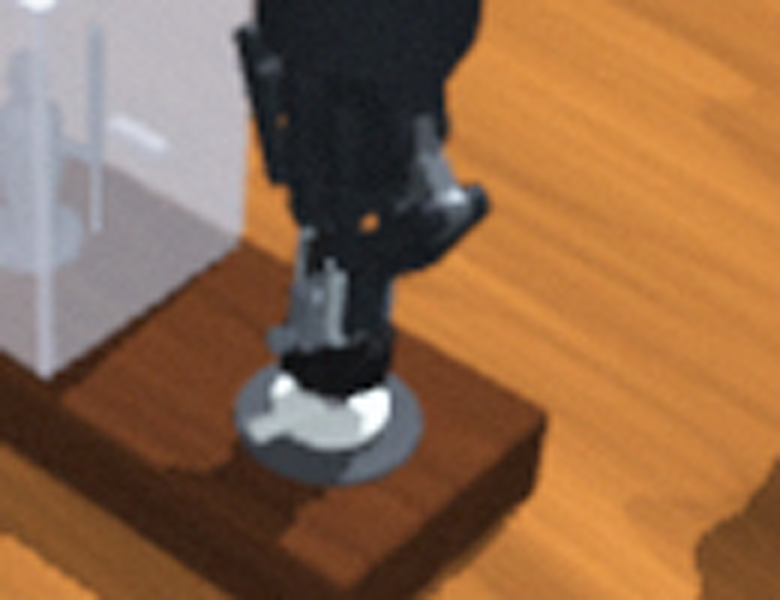

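Request:
drive_tool(
  motion=[
    [[-0.2, 0.5, 0, 0, 0, 0, 0], [-0.2, 0.5, 2, 0, 0, 0, 0], [-0.2, 0.5, 4, 0, 0, 0, 0], [-0.2, 0.5, 6, 0, 0, 0, 0], [-0.2, 0.5, 8, 0, 0, 0, 0], [-0.2, 0.5, 8, 0, 0, 0, 0]],
  ],
)

```text
time: 7.9
ee_pos: [578.3, -54.9, 87.9]
tool_rot: [-3.119, 0.374, -0.013]
contact_force: [2.5, -0.4, -1.0]
width: 0.144
```

TCP is 4 mm below first-contact height with little force, so the shaft is in the hole. I'll continue down.

Request:
drive_tool(
  motion=[
    [[0.3, 0, 2, 0, 0, 0, 0], [0.3, 0, 4, 0, 0, 0, 0], [0.3, 0, 6, 0, 0, 0, 0], [0.3, 0, 8, 0, 0, 0, 0], [0.3, 0, 9, 0, 0, 0, 0], [0.3, 0, 9, 0, 0, 0, 0]],
  ],
)

```text
time: 8.5
ee_pos: [578.5, -54.9, 78.7]
tool_rot: [-3.119, 0.374, -0.012]
contact_force: [-0.5, -0.5, 0.2]
width: 0.143
```

Request:
drive_tool(
  motion=[
    [[0, 0, 1, 0, 0, 0, 0], [0, 0, 2, 0, 0, 0, 0], [0, 0, 2, 0, 0, 0, 0], [0, 0, 3, 0, 0, 0, 0], [0, 0, 3, 0, 0, 0, 0], [0, 0, 3, 0, 0, 0, 0]],
  ],
)

```text
time: 9.1
ee_pos: [578.6, -55.0, 76.0]
tool_rot: [-3.119, 0.374, -0.013]
contact_force: [-1.3, -0.2, 5.1]
width: 0.139
```

Request:
drive_tool(
  motion=[
    [[0, 0, 1, 0, 0, 0, 0], [0, 0, 2, 0, 0, 0, 0], [0, 0, 3, 0, 0, 0, 0], [0, 0, 4, 0, 0, 0, 0], [0, 0, 5, 0, 0, 0, 0], [0, 0, 5.5, 0, 0, 0, 0], [0, 0, 5.5, 0, 0, 0, 0], [0, 0, 5.5, 0, 0, 0, 0]],
  ],
)

```text
time: 9.9
ee_pos: [578.8, -55.1, 72.1]
tool_rot: [-3.118, 0.374, -0.014]
contact_force: [-7.5, 1.9, 19.7]
width: 0.14
```

```bash
python3 - <<'E'
from h import *
s=shot("wrist","w7");print(s["ee_pos"],s["tool_rot"],s["contact_force"],s["torque"],s["width"],s["qvel"].round(3))
D=load("pics/w7.npz");crop(D,220,110,200,150,4,"pics/w7c.png")
s=shot("scene","s7");D=load("pics/s7.npz");crop(D,310,160,100,75,8,"pics/s7c.png")
E
```

```text
[578.80623807 -55.08988978  72.07156755] [-3.11760739  0.37406441 -0.01365185] [-7.52963397  1.87420175 19.70158999] [3.73120368e-01 1.95674076e+00 1.83465190e-03] 0.14028650735810178 [ 0.001  0.     0.    -0.001  0.    -0.001 -0.001]
```

View pics/w7c.png

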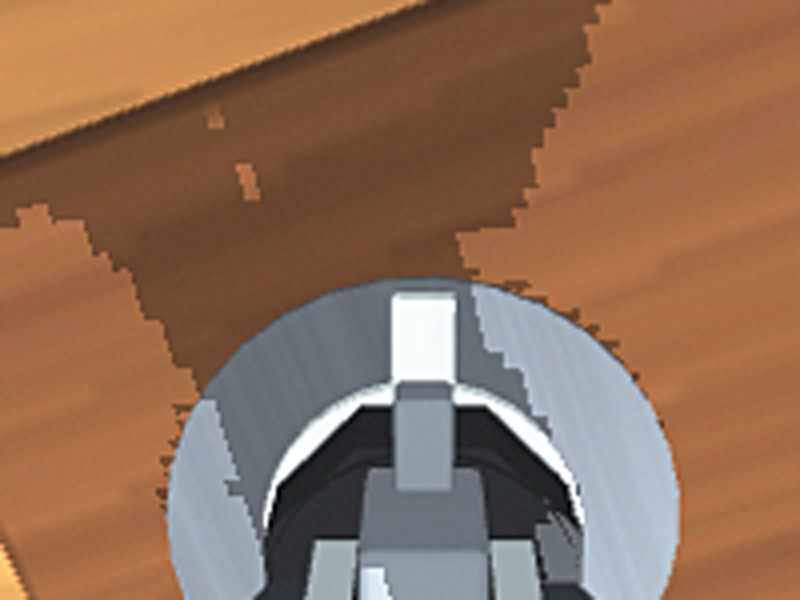

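View pics/s7c.png

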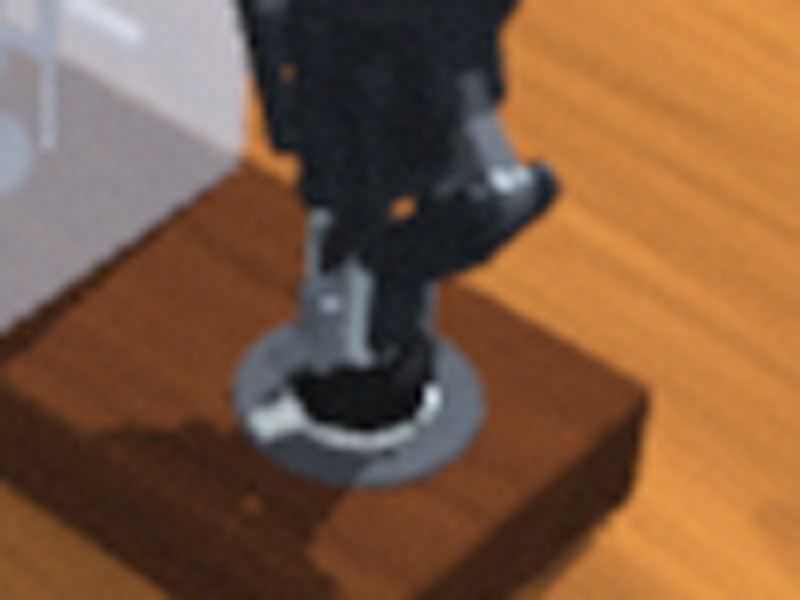

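Request:
drive_tool(
  motion=[
    [[0, 0, 2.2, 0, 0, 0, 0], [0, 0, 2.4, 0, 0, 0, 0], [0, 0, 2.4, 0, 0, 0, 0], [0, 0, 2.4, 0, 0, 0, 0], [0, 0, 2.4, 0, 0, 0, 0]],
  ],
)

```text
time: 10.5
ee_pos: [578.9, -55.1, 72.0]
tool_rot: [-3.116, 0.374, -0.014]
contact_force: [-11.5, 2.7, 27.1]
width: 0.141
```

```bash
python3 - <<'E'
from m import *
s=shot("wrist","w8");print(s["ee_pos"],s["tool_rot"],s["contact_force"],s["width"],s["qvel"].round(3))
D=load("pics/w8.npz");crop(D,260,170,130,100,6,"pics/w8c.png")
E
```

```text
[578.94136575 -55.10975499  71.99136224] [-3.11587766  0.37411141 -0.01445229] [-11.50316292   2.7274467   27.05971929] 0.141485992240298 [ 0.001  0.001 -0.001  0.     0.002 -0.    -0.001]
```

View pics/w8c.png

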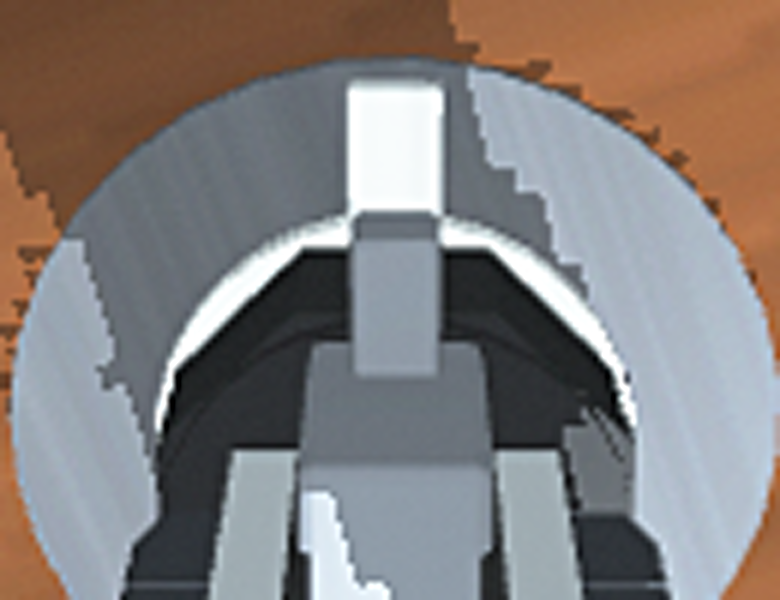

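```bash
python3 - <<'E'
from station import *
print(close_job());s=observe();print(s["ee_pos"],s["contact_force"],s["width"])
E
```

```text
the job is handed in; nothing more can be done
None
the job is handed in; nothing more can be done
```

I gripped the black and grey knob, lifted it, turned it about 47° to the collar tab and lowered it onto the D-shaft. I pressed it to the stop and handed the job in at about 10.5 s, still gripping (80 N set) and pressing. No verdict is reported.

**Last checks:**
- **Fit:** in the last wrist picture the pointer lines up with the tab and the skirt sits on the collar.
- **Press:** the TCP is at z = 72.0 mm, against about 72.2 mm expected with the shaft fully in. The downward push was 27 N. The last extra 7 N moved it only 0.1 mm, so it is at the stop.
- **Grip:** the opening reads 0.14, about the bar's thickness, so the knob is still held. The tool's tilt is about 0.01 rad and the joints were at rest.

**Disagreements and gaps:**
- There is a sideways load of about 12 N alongside the push. I left it, as the knob was seated and still.
- My estimates of where the knob sat in the grip differed by about 1 mm along the bar, but it still went on almost without force.
- I did not compare the dice, dice cup and vase with their starting positions. The arm's path kept clear of them, and no unexpected contact forces showed.

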